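Prop the kitchen vent window open on its stay

ROBOT

A 6-joint arm with a two-finger parallel gripper is mounted at the origin on the work surface. World frame = base frame: x ahead of the robot, y to its left, z up, the work surface at z = 0. Lengths are in m, angles in degrees, forces in N, time in s.
With the tool pointing down it reaches from about 0.25 to 0.725 m from the base axis. Payload 9.7 kg.
Tool frame: the origin (TCP) lies between the finger pads; the fingertips stand 19 mm ahead of it and the grasp point (between the pads) is the TCP; x points along the fingers, y is the direction in which the jaws open and shut, and the axes are right-handed (so a half turn about x gives the same grasp; the last joint's range is limited). The gripper opens to 85 mm and grips with 20 to 120 N. Pads are 22 mm wide; open, the fingers measure 114 mm over their backs; the gripper's body (76 mm by 85 mm) begins 54 mm behind the grasp point. The pads swing forward as they close: fully open they stand 13 mm farther back than shut.
Start: joints at [70.359, 4.979, 10.078, 95.1, 0, 90], TCP at [0.185, 0.518, 0.25] pointing down, gripper open.
Joint ranges: [-179.16, 179.16], [-48.56, 103.87], [-65.8, 70.77], [-126.05, 130.52], [-82.76, 87.17], [-180, 180]. Speed limits (degrees/s): [127.2, 127.2, 147.25, 180, 180, 180].

INTERFACE

Orientations are given as [roll, pitch, yaw] about the fixed x, y, z axes, in that order (R = Rz(yaw) Ry(pitch) Rx(roll)).
In Python, from workcell import bot gives the robot as it stands. The module is installed in compiled form; this text tells all that it offers.
- The arm moves only by the shell command python3 -m handwheel 'ROWS' [FORCE]. ROWS is JSON, a list of rows, each a list of 7 numbers: the turn, a rotation vector about the tool's x, y, z in degrees, then the shift along the tool's x, y, z in m, then the closure, from -1 (fully open) to 1 (shut), so that 0 is half open. In form: [[ax, ay, az, dx, dy, dz, fingers], ...]. A call has 1 to 20 rows; each row is the pose to reach, as a shift and turn from the pose commanded when the call began, along the tool's axes at that moment; what a row does not reach only later rows make up. A row lasts 1/8 s, in which the tool goes at most 62.5 mm and 10.7 degrees, less where a joint would pass 70% of its speed; a pose out of reach is approached as far as the arm can. A call with a gripper value outside its range is refused whole. The fingers move at their own pace and stop on an object; FORCE is the grip in N (left out, the last holds). Time passes only in rows, so rows that repeat a pose let the fingers close. It gives the time, the measured TCP pose, the force and the opening at its end, in the units of the state.
- bot.get_obs(): the state, without advancing time (a new reading comes with each control period).
- bot.camera(name): name is "side" or "top" or "wrist"; returns a dict with "frame" (420x560x3 uint8, red, green, blue), "fx", "fy", "cx", "cy" (pixels), "k1" (the pictures are not rectified: a ray, as slopes to the right and down, at radius r is drawn at 1 + k1 r^2 times it, then the intrinsics apply), "R" (3x3) and "t" (3): a world point X has camera coordinates R X + t; the wrist camera has in their place "tool_from_camera" (4x4, takes a point from camera to tool coordinates, whose origin is the TCP and whose axes are the tool frame's). Camera axes: x right, y down, z forward; pixel columns grow to the right and rows downward; lengths in m; the calibration is good to about 2 mm. A picture is of the moment at which its call begins: read the wrist's pose just before it. There is no depth.
- bot.job_done(): hands the job in, once; it reports no verdict.
Trained networks look in a picture, given as the dict that the camera call returned (one of the last four; its "shot" number tells which), for a name from the list of things; names that differ only in an ending like _2 or _b are one class to them, and where a whole thing is asked for, a point or a joint stands for the part that bears it (a point fixed in the world has none). Each returns a list of dicts, best first, with "conf" (0 to 1); they miss things now and then, are a little off and sometimes report something else, mostly with a low value. They report only what shows in the picture. A call takes as long as a camera call.
- bot.look_for(name, picture): "bbox" ([left, top, width, height] as shares, 0 to 1, of the picture: columns of its width, rows of its height, round what is visible of it).
- bot.tip_of(name, picture): "centre" ([column, row] as shares, 0 to 1, of the picture: columns of its width, rows of its height: a listed point, or the origin of a listed thing).
The state is a dict: "time": time; "q": joint angles; "qd": joint speeds; "joint_efforts": joint torques, N m; "ee_pos": TCP position; "tcp_rot": TCP orientation; "wrist_force": force on the tool from outside, world axes, zero at the start; "torque": the same for the moment, N m; "opening": finger opening in m.
Only numpy, scipy, OpenCV 4.12 (cv2) and the standard library are available. Lean on these libraries where they do the work, as an engineer would, in place of code of your own. Each camera call takes 0.05 s, during which the arm holds its last target.

TASK

The little vent window behind the counter is almost shut. Lift its perforated stay bar by the upright knob, push the window open with it and drop the second hole counted from the knob fully over the peg on the sill, so that the peg holds the window open, then let go. Feel the hole onto the peg gently instead of forcing the bar down on it, and leave the other things on the counter where they are.

Things in the scene. Friction and masses are not known exactly. Their poses are not given: they have to be found in the camera images.
- window: Fixed window frame: tiled sill 130 x 470 x 40 mm (room-side edge at x = -95 mm), white posts and head 245 mm high, fixed panes on both sides. Origin: on the counter, middle of the shut sash's plane; x points outdoors (away from the robot at yaw 0), y along the sill to the hinge post, z up.
- peg_slot (a point): Middle of the peg's slotted plate on the sill, window (-55, 20, 50) mm; z is where the bar's underside seats. The peg is screwed fast in the slot, its axis anywhere up to 12 mm either way from here along window y (exact in x): not measured, find it by feel or sight.
- peg_top (a point): Height of the upright steel peg's top, 64.2 mm over the counter, above peg_slot (the peg itself is up to 12 mm to either side along window y). Peg 10 mm diameter with a flat top; its round foot, 24 mm wide, ends at 49.7 mm.
- vent (a joint): Opening angle of the sash, rad: 0 shut, grows as it swings outdoors, to 1.1; about 0.6 with the wanted hole on the peg. Sash 376 mm wide, about 1.2 kg, 45 to 222 mm above the counter. A hinge spring of 0.8 N m per rad shuts it against 0.14 N m of friction: opened wide it swings back if let go.
- vent_hinge (a point): Upright hinge axis of the sash, at window (0, 190) mm, on the counter. Seen from above the sash turns anticlockwise as it opens.
- stay_pin (a point): Pivot of the stay bar on the sash, 240 mm from the hinge axis along the sash and 26 mm to its room side: at window (-26, -50, 50) mm when shut. The bar swings freely about the upright axis here (0.9 rad clockwise to 1.3 rad anticlockwise from above, from square to the sash) and also tips up about it.
- stay: Steel stay bar, about 0.16 kg, 264 x 36 x 5 mm. Origin at its pivot, on its underside; x along the bar to the knob, z up. Four 12.5 mm through holes at x = 102, 138, 174, 210 mm. Let go it lies level on a stop, underside 50 mm above the counter; it tips up to 0.6 rad about the pivot, and the wanted hole clears the peg at 0.085 rad.
- hole (a point): Centre of the wanted hole, second from the knob, on the bar's underside (bar x = 174 mm).
- knob (a point): Grip point of the upright round steel knob at the bar's free end: 16 mm diameter, 36 mm tall, standing on the bar's top. The point is on its axis at bar x = 240 mm, 24 mm above the bar's underside, so 19 mm above the bar's top and 17 mm below the knob's top.
- griddle: Black cast-iron griddle, round, 250 mm, 18 mm high, with a lug. Bystander.
- turner: Stainless turner lying flat. Bystander.
- plate: White melamine plate, 170 mm, 20 mm high. Bystander.
- scraper: Flat green plastic scraper, 70 x 100 mm, 14 mm high. Bystander.
- jar: Empty glass jar, 76 mm wide, 110 mm tall. Bystander.
- mug: Mug, 76 mm wide, 90 mm tall. Bystander.
- canister: Canister with a lid, 70 mm wide, 120 mm tall. Bystander.

How it is judged (in metres and radians):
On the way, in this order (a step that is already met when the one before it is completed fails the run):
1. The stay bar is lifted clear and the window is pushed open with it (value of joint vent above 0.35 rad and z of hole in the frame of window above 0.063 m), for 0.1 s.
2. The second hole from the knob is fully down over the peg (z of hole in the frame of window below 0.0535 m and horizontal distance between hole and peg_slot below 0.0145 m and value of joint vent above 0.45 rad), for 0.2 s.
At the end, for the whole second after the job is handed in: The second hole from the knob is over the peg (hole centre within 14.5 mm of the slot's middle), the bar's underside there at most 3.5 mm above its seated height, the window open more than 0.45 rad, bar and window at rest (under 20 mm/s and 0.05 rad/s), the knob let go (all of step 2 and linear speed of stay below 0.02 m/s and velocity of joint vent between -0.05 and 0.05 rad/s); the robot touches nothing.
It fails at once if The stay bar is pressed or knocked against the peg with more than 25 N (contact force between stay and window above 25 N).
It fails at once if One of the loose things on the counter is shoved (more than 25 mm) (distance of any of griddle, turner, plate, scraper, jar, mug, canister from where it was at the start of the episode above 0.025 m).
It also fails if it takes over 72 s, if anything falls off the work surface, if the arm or the gripper's body presses on something with over 40 N, if the wrist force passes 120 N, or if a joint passes its speed limit or range.

## Working session

There is one attempt and no reset: what is moved stays moved. The work goes in short steps, Python scripts to look and compute and a shell command to move; the robot and the scene stay as the last step left them, time stands still between calls to the robot, and variables do not carry over. Pictures are saved under pics/ and viewed, and the job is handed in when it is done.

```bash
mkdir -p pics; python3 - <<'E'
from workcell import bot
import cv2
o=bot.get_obs(); print(o)
for n in ["side","top","wrist"]:
    c=bot.camera(n); cv2.imwrite(f"pics/{n}0.png",c["frame"][:,:,::-1])
    print(n,{k:(v.tolist() if hasattr(v,'tolist') else v) for k,v in c.items() if k!="frame"})
    for t in ["knob","stay","hole","peg_slot","peg_top","stay_pin","vent_hinge","window"]:
        try: print(t,[(d["centre"],round(d["conf"],2)) for d in bot.tip_of(t,c)][:2])
        except Exception as e: print(t,e)
E
```

```text
{'time': 0.0, 'q': array([7.03600064e+01, 5.01184900e+00, 1.00344106e+01, 9.50984851e+01,
       5.87627873e-04, 9.00008629e+01]), 'qd': array([-0.08962074,  0.05833888, -0.07054672, -0.09263968,  0.07729927,
        0.07401552]), 'joint_efforts': array([ 2.44758558e-04, -5.20395827e+01,  4.64800930e+01,  1.63754012e-02,
        9.08142894e-08, -1.75483564e-05]), 'ee_pos': array([0.18479169, 0.51781944, 0.24957547]), 'tcp_rot': array([ -90.44258234,   89.92407426, -110.0834393 ]), 'wrist_force': array([-0.34636769,  0.16477035, -0.33754208]), 'torque': array([-0.01908914, -0.00847232,  0.00364838]), 'opening': 0.08566883493352685}
side {'fx': 497.5974718181944, 'fy': 497.5974718181944, 'cx': 274.3635782866312, 'cy': 207.47584037321528, 'k1': -0.16270419447914172, 'R': [[0.6886264750854838, -0.7249751947705928, -0.014301915210295857], [-0.5637533659747361, -0.5228749802652911, -0.6393621019146553], [0.45604355073117375, 0.4483444233844245, -0.7687727608705911]], 't': [-0.36552366718951557, 0.34001522309424065, 1.2582197818436418], 'shot': 1}
knob [([0.5743, 0.6029], 0.74)]
stay [([0.5
[... 798 characters left out ...]
 [([0.5725, 0.5171], 0.91)]
peg_slot [([0.4886, 0.4436], 0.8)]
peg_top []
stay_pin [([0.515, 0.4143], 0.71)]
vent_hinge []
window [([0.4914, 0.4176], 0.78)]
wrist {'fx': 315.8898256465019, 'fy': 315.8898256465019, 'cx': 281.07368075303174, 'cy': 209.04723514862332, 'k1': -0.05162029282011051, 'tool_from_camera': [[-0.0005347475227728312, -0.2808679175396931, 0.9597462825882696, -0.12401071358222454], [0.9999997715547817, 0.0002466074786747642, 0.0006293450056075985, -0.001081767746680673], [-0.00041344343205542095, 0.959746399879503, 0.28086772150402206, -0.07270785005636471], [0.0, 0.0, 0.0, 1.0]], 'shot': 3}
knob []
stay []
hole []
peg_slot []
peg_top []
stay_pin []
vent_hinge []
window []
```

View pics/side0.png

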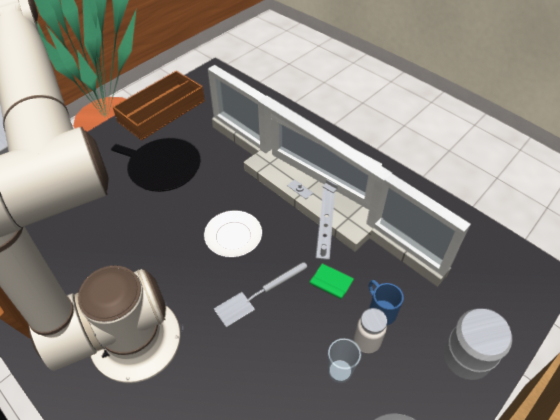

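View pics/top0.png

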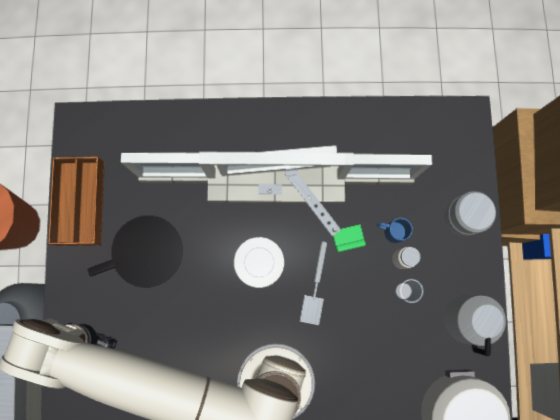

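```bash
cat > h.py <<'E'
import numpy as np, cv2
from workcell import bot
from scipy.spatial.transform import Rotation as Ro
def cam(n,name=None):
    o=bot.get_obs(); c=bot.camera(n)
    if n=="wrist":
        T=np.eye(4);T[:3,:3]=Ro.from_euler('xyz',o["tcp_rot"],degrees=True).as_matrix();T[:3,3]=o["ee_pos"]
        M=np.linalg.inv(T@np.array(c["tool_from_camera"])); c["R"]=M[:3,:3];c["t"]=M[:3,3]
    if name: cv2.imwrite(f"pics/{name}.png",c["frame"][:,:,::-1])
    return c
def ray(c,uv):
    x=np.array([(uv[0]-c["cx"])/c["fx"],(uv[1]-c["cy"])/c["fy"]]);u=x.copy()
    for _ in range(20): u=x/(1+c["k1"]*(u@u))
    R=np.array(c["R"]);d=R.T@np.array([u[0],u[1],1]);return -R.T@np.array(c["t"]),d/np.linalg.norm(d)
def atz(c,uv,z):
    o,d=ray(c,uv);return o+d*(z-o[2])/d[2]
def proj(c,X):
    p=np.array(c["R"])@np.array(X)+np.array(c["t"]);s=p[:2]/p[2];s=s*(1+c["k1"]*(s@s))
    return np.array([c["fx"]*s[0]+c["cx"],c["fy"]*s[1]+c["cy"]])
def tri(pairs):
    A=np.zeros((3,3));b=np.zeros(3)
    for c,uv in pairs:
        o,d=ray(c,uv);P=np.eye(3)-np.outer(d,d);A+=P;b+=P@o
    X=np.linalg.solve(A,b);return X,[np.linalg.norm(proj(c,X)-uv) for c,uv in pairs]
def tip(c,n):
    r=bot.tip_of(n,c)
    return (np.array(r[0]["centre"])*[560,420],r[0]["conf"]) if r else None
def crop(c,u0,v0,w,h,s,name):
    f=cv2.resize(c["frame"][v0:v0+h,u0:u0+w],None,fx=s,fy=s,interpolation=cv2.INTER_CUBIC);cv2.imwrite(f"pics/{name}.png",f[:,:,::-1])
E
python3 - <<'E'
from h import *
s=cam("side");t=cam("top")
for n,z in [("knob",.074),("hole",.05),("peg_slot",.05),("stay_pin",.05),("window",0),("stay",.05)]:
    a=tip(s,n);b=tip(t,n)
    print(n,a and (a[0].round(1),atz(s,a[0],z).round(4)),b and(b[0].round(1),atz(t,b[0],z).round(4)),a and b and tri([(s,a[0]),(t,b[0])]))
crop(s,240,150,150,120,5,"side1");crop(t,195,140,160,110,5,"top1")
E
```

```text
knob (array([322.3, 254.9]), array([ 0.4928, -0.2147,  0.074 ])) (array([333.6, 229.1]), array([ 0.5039, -0.1996,  0.074 ])) (array([ 0.50780852, -0.20330488,  0.04630992]), [np.float64(0.27905450338384297), np.float64(0.22795313245275486)])
hole (array([327.6, 234.2]), array([ 0.5707, -0.1707,  0.05  ])) (array([322. , 215.3]), array([ 0.5543, -0.1648,  0.05  ])) (array([ 0.55906056, -0.16940892,  0.05809791]), [np.float64(2.844260320221695), np.float64(2.377664837108511)])
peg_slot (array([301.5, 187. ]), array([0.6551, 0.0026, 0.05  ])) (array([272.4, 186.7]), array([0.6551, 0.0009, 0.05  ])) (array([0.65423994, 0.00123931, 0.05188537]), [np.float64(0.1815636838303466), np.float64(0.16335305127908706)])
stay_pin (array([327.9, 191.5]), array([ 0.6957, -0.0683,  0.05  ])) (array([257.9, 263.7]), array([0.3949, 0.0529, 0.05  ])) (array([ 0.46254843, -0.06573666,  0.26011591]), [np.float64(54.990516155399774), np.float64(46.68497231993679)])
window (array([315.3, 191.3]), array([ 0.7057, -0.0127,  0.    ])) (array([274.9, 177.2]), array([ 0.6993, -0.0082,  0.    ])) (array([ 7.02156518e-01, -1.07139767e-02,  3.91906573e-04]), [np.float64(1.2100689173592818), np.float64(1.092396888657015)])
stay (array([328.2, 191.5]), array([ 0.6964, -0.0691,  0.05  ])) (array([291.9, 175.7]), array([ 0.6923, -0.0661,  0.05  ])) (array([ 0.69417101, -0.06770708,  0.05005057]), [np.float64(0.8193851641701911), np.float64(0.7292148762490793)])
```

View pics/side1.png

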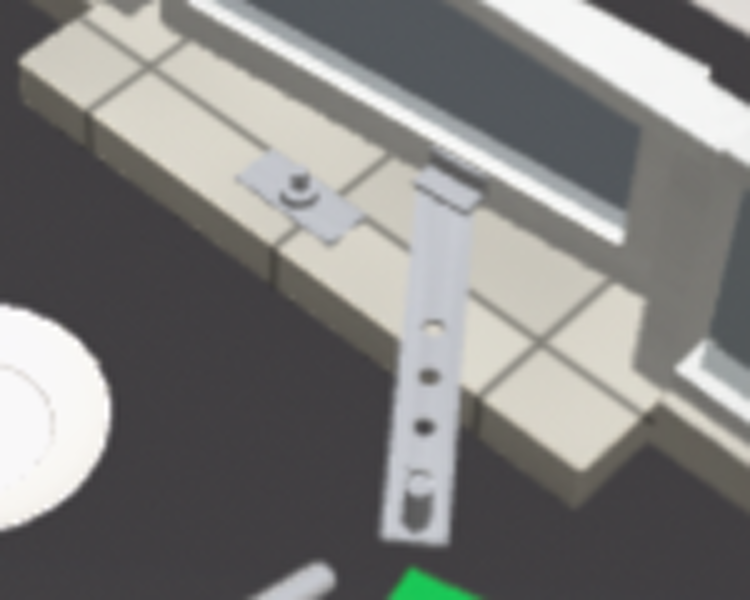

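View pics/top1.png

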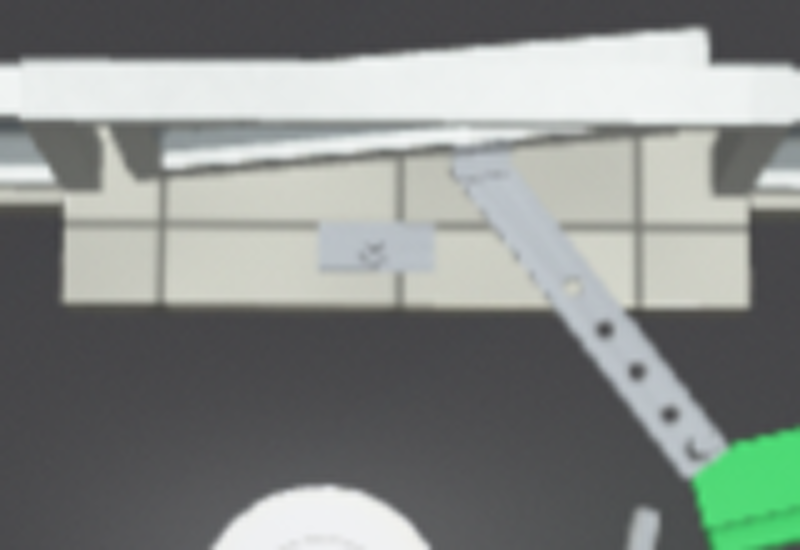

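```bash
cat > fit.py <<'E'
from h import *
from scipy.optimize import least_squares
s=cam("side");t=cam("top")
T=lambda u,v:np.array([195+u/5-.4,140+v/5-.4]);S=lambda u,v:np.array([240+u/5-.4,150+v/5-.4])
def model(p):
    wx,wy,yaw,v,b=p
    W=lambda x,y,z:np.array([wx+np.cos(yaw)*x-np.sin(yaw)*y,wy+np.sin(yaw)*x+np.cos(yaw)*y,z])
    # sash dir from hinge at shut: -y ; ccw rotation by v
    c,n=np.cos(v),np.sin(v)
    R=np.array([[c,-n],[n,c]]);pin=np.array([0,.19])+R@np.array([-.026,-.24])
    B=lambda x,z:W(pin[0]+x*np.cos(b),pin[1]+x*np.sin(b),z)
    return W,B,pin
obs=[]
def res(p):
    W,B,pin=model(p);r=[]
    for y,a,b in [(.235,(63,303),(20,65)),(-.235,(750,308),(577,470))]:
        X=W(-.095,y,.04);r+=[proj(t,X)-T(*a),proj(s,X)-S(*b)]
    for x,a,b in [(.102,(572,287),(433,327)),(.138,(604,329),(429,377)),(.174,(637,371),(424,427)),(.21,(670,413),None)]:
        X=B(x,.0545);r.append(proj(t,X)-T(*a))
        if b:r.append(proj(s,X)-S(*b))
    return np.concatenate(r)
f=least_squares(res,[.7,-.01,0,.1,np.radians(-140)])
p=f.x;W,B,pin=model(p);print(p,np.degrees(p[2:]));print(f.fun.reshape(-1,2).round(1).tolist())
print("knob",B(.24,.074),"pin",B(0,.05),"slot",W(-.055,.02,.05))
print("top knob top",(proj(t,B(.24,.091))-[195,140])*5,(proj(s,B(.24,.091))-[240,150])*5,(proj(s,B(.24,.055))-[240,150])*5)
for dy in(-.012,0,.012):
  for z in(.0497,.0642): print(dy,z,(proj(t,W(-.055,.02+dy,z))-[195,140])*5,(proj(s,W(-.055,.02+dy,z))-[240,150])*5)
# target config: hole at slot, pin on sash radius
from scipy.optimize import brentq
for dy in(-.012,-.006,0,.006,.012):
    h=np.array([-.055,.02+dy])
    g=lambda v:np.linalg.norm(model([0,0,0,v,0])[2]-h)-.174
    v=brentq(g,.2,.9);pn=model([0,0,0,v,0])[2];d=(h-pn)/.174;k=pn+.24*d
    ang=np.arctan2(d[1],d[0]); print(dy,"vent",v,"pin",pn,"barang",np.degrees(ang),"knob world",W(*k,.074), "rel", np.degrees(ang-v)%360-180)
E
python3 fit.py
```

```text
[ 0.70431849 -0.01399623 -0.02578284  0.10052846 -2.49957736] [  -1.47724808    5.75985646 -143.21523311]
[[0.1, -0.4], [-1.4, -1.2], [0.7, -0.1], [0.4, 0.6], [0.6, -0.4], [-0.4, -0.0], [0.6, -0.3], [-0.6, -0.3], [0.4, -0.2], [-0.6, -0.3], [0.3, -0.0]]
knob [ 0.50535672 -0.20404237  0.074     ] pin [ 0.70121154 -0.06533084  0.05      ] slot [0.64985237 0.00741502 0.05      ]
top knob top [702.53493689 440.05181258] [413.21450235 481.13848565] [409.1364868  519.25083775]
-0.012 0.0497 [395.10550604 241.38906186] [310.36319045 196.173103  ]
-0.012 0.0642 [395.01302285 237.06597408] [311.03533371 180.17129665]
0 0.0497 [377.43091213 241.21801879] [295.9866849  185.95269315]
0 0.0642 [377.19098779 236.8937074 ] [296.55042572 169.93500456]
0.012 0.0497 [359.75816128 241.04825485] [281.71109105 175.80709963]
0.012 0.0642 [359.37083391 236.72278008] [282.16816283 159.77462248]
-0.012 vent 0.6114869045656456 pin [ 0.11649186 -0.0214371 ] barang 170.25992762347477 knob world [0.58480385 0.00825805 0.074     ] rel -44.7756912356557
-0.006 vent 0.6054121319116859 pin [ 0.11520528 -0.02214086] barang 168.01204431074976 knob world [0.58551193 0.01678543 0.074     ] rel -46.6755157138073
0 vent 0.5978706026339954 pin [ 0.11360216 -0.02300364] barang 165.6912290211171 knob world [0.5863416  0.02537002 0.074     ] rel -48.56423320475395
0.006 vent 0.5887351961999734 pin [ 0.11165157 -0.02403254] barang 163.28906467073477 knob world [0.58730465 0.0340142  0.074     ] rel -50.442977322330165
0.012 vent 0.5778610695707334 pin [ 0.1093176  -0.02523397] barang 160.7961028483202 knob world [0.58841475 0.04272005 0.074     ] rel -52.31289758299846
```

```bash
cat >> h.py <<'E'
def pose():
    o=bot.get_obs();return np.array(o["ee_pos"]),Ro.from_euler('xyz',o["tcp_rot"],degrees=True),o
def toolR(zdir_deg):
    # tool x down, tool z horizontal at heading zdir
    a=np.radians(zdir_deg);x=np.array([0,0,-1.]);z=np.array([np.cos(a),np.sin(a),0]);y=np.cross(z,x)
    return Ro.from_matrix(np.stack([x,y,z],1))
def plan(P,R=None):
    p,r,o=pose();R=R if R is not None else r
    print("turn",(r.inv()*R).as_rotvec(degrees=True).round(1),"shift",r.inv().apply(np.array(P)-p).round(4))
E
python3 - <<'E'
from h import *
p,r,o=pose();print(r.as_matrix().round(2),o["time"])
plan([.50,-.05,.26],toolR(0))
E
```

```text
[[ 0.    0.34  0.94]
 [-0.    0.94 -0.34]
 [-1.   -0.    0.  ]] 2.15
turn [-19.6   0.    0. ] shift [-0.0097 -0.429   0.4877]
```

```bash
python3 -m handwheel '[[-2,0,0,-0.01,-0.03,0.035,-1],[-5,0,0,-0.01,-0.08,0.09,-1],[-20,0,0,-0.01,-0.429,0.488,-1],[-20,0,0,-0.01,-0.429,0.488,-1],[-20,0,0,-0.01,-0.429,0.488,-1],[-20,0,0,-0.01,-0.429,0.488,-1],[-20,0,0,-0.01,-0.429,0.488,-1],[-20,0,0,-0.01,-0.429,0.488,-1],[-20,0,0,-0.01,-0.429,0.488,-1],[-20,0,0,-0.01,-0.429,0.488,-1],[-20,0,0,-0.01,-0.429,0.488,-1],[-20,0,0,-0.01,-0.429,0.488,-1],[-20,0,0,-0.01,-0.429,0.488,-1],[-20,0,0,-0.01,-0.429,0.488,-1]]'
python3 - <<'E'
from h import *
w=cam("wrist","w1");t=cam("top","t1");s=cam("side","s1")
import pickle;pickle.dump((w,t,s),open("c1.pkl","wb"))
for n in ["knob","peg_slot","peg_top","stay_pin","hole","window"]:
    a=tip(w,n); print(n,a)
E
```

```text
time: 3.9
ee_pos: [0.4999, -0.0491, 0.2606]
tcp_rot: [16.7, 90.0, 17.2]
wrist_force: [-0.4, -0.1, -0.0]
opening: 0.0854
knob (array([133.224, 191.604]), 0.77)
peg_slot (array([330.904, 305.802]), 0.66)
peg_top (array([329.616, 313.698]), 0.87)
stay_pin (array([270.872, 339.906]), 0.88)
hole (array([180.32, 236.88]), 0.7)
window None
```

View pics/w1.png

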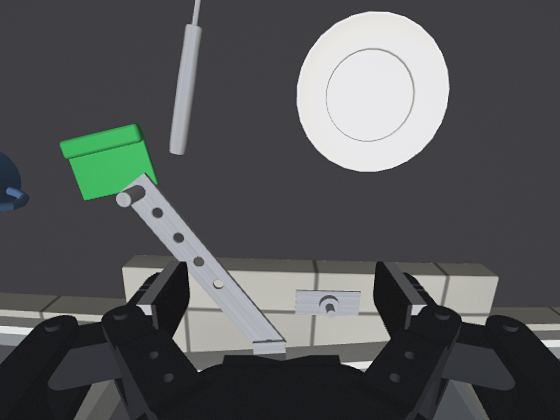

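```bash
python3 - <<'E'
from h import *
import pickle;w,t,s=pickle.load(open("c1.pkl","rb"))
crop(w,285,275,90,60,8,"wp1");crop(w,110,170,190,150,4,"wb1")
E
```

```text
(no output)
```

View pics/wp1.png

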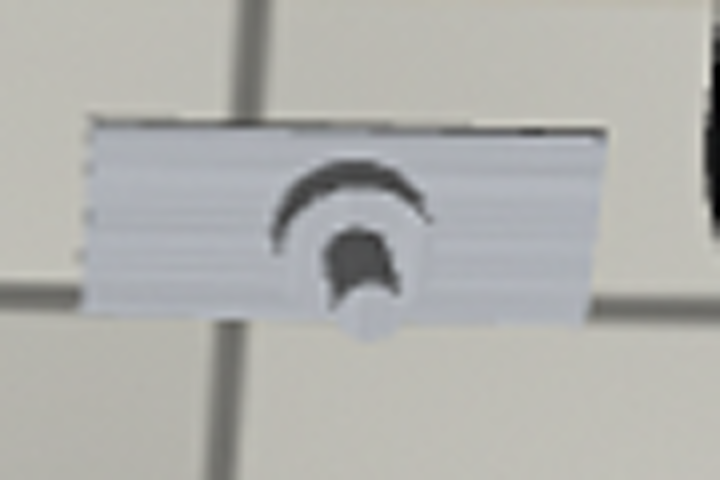

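View pics/wb1.png

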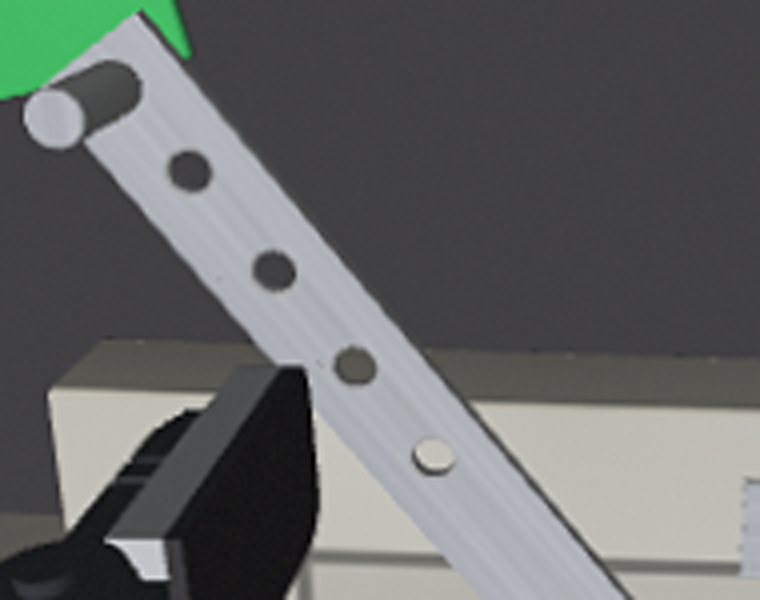

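```bash
cat > fit2.py <<'E'
from h import *
import pickle
from scipy.optimize import least_squares,brentq
w,t,s=pickle.load(open("c1.pkl","rb"))
T=lambda u,v:np.array([195+u/5-.4,140+v/5-.4]);S=lambda u,v:np.array([240+u/5-.4,150+v/5-.4])
P=lambda u,v:np.array([285+u/8-.44,275+v/8-.44]);K=lambda u,v:np.array([110+u/4-.38,170+v/4-.38])
def model(p):
    wx,wy,yaw,v,b=p[:5]
    W=lambda x,y,z:np.array([wx+np.cos(yaw)*x-np.sin(yaw)*y,wy+np.sin(yaw)*x+np.cos(yaw)*y,z])
    c,n=np.cos(v),np.sin(v)
    R=np.array([[c,-n],[n,c]]);pin=np.array([0,.19])+R@np.array([-.026,-.24])
    B=lambda x,z:W(pin[0]+x*np.cos(b),pin[1]+x*np.sin(b),z)
    return W,B,pin
def res(p,parts=False):
    W,B,pin=model(p);r=[]
    for y,a,b in [(.235,(63,303),(20,65)),(-.235,(750,308),(577,470))]:
        X=W(-.095,y,.04);r+=[proj(t,X)-T(*a),proj(s,X)-S(*b)]
    r.append(proj(w,W(-.095,-.235,.04))-K(50,390))
    H=[(.102,(572,287),(433,327),(434,455)),(.138,(604,329),(429,377),(355,365)),(.174,(637,371),(424,427),(274,270)),(.21,(670,413),None,(190,171))]
    for x,a,b,k in H:
        X=B(x,.055);r.append(proj(t,X)-T(*a));r.append(proj(w,X)-K(*k))
        if b:r.append(proj(s,X)-S(*b))
    X=B(.24,.091);r+=[proj(w,X)-K(54,119),proj(s,X)-S(419,482)]
    X=W(-.055,.02+p[5],.0642);r+=[proj(w,X)-P(366,313),proj(s,X)-S(299,180)]
    X=W(-.055,.02,.045);r+=[proj(w,X)-P(342,221),proj(s,X)-S(300,197),proj(t,X)-T(376,246)]
    return np.concatenate(r)
f=least_squares(res,[.7,-.01,0,.1,np.radians(-140),0],loss="soft_l1")
p=f.x;W,B,pin=model(p);print(p.round(4),np.degrees(p[2:5]));print(res(p).reshape(-1,2).round(1).tolist())
if __name__=="__main__":
    print("knob",B(.24,.074),"pin",B(0,.05),"slot",W(-.055,.02,.05))
    for dy in(-.006,0,.003,.006,.009):
        h=np.array([-.055,.02+dy])
        g=lambda v:np.linalg.norm(model([0,0,0,v,0])[2]-h)-.174
        v=brentq(g,.2,.9);pn=model([0,0,0,v,0])[2];d=(h-pn)/.174;k=pn+.24*d
        print(dy,"vent",v,"bar world",np.degrees(np.arctan2(d[1],d[0])+p[2]),"knob",W(*k,.074))
    print("wrist only: knobtop",atz(w,K(54,119),.091),"pegtop",atz(w,P(366,313),.0642),"plate",atz(w,P(342,221),.045))
    print([atz(w,K(*k),.055).round(4) for k in[(434,455),(355,365),(274,270),(190,171)]])
E
python3 fit2.py
```

```text
[ 7.0320e-01 -1.1800e-02 -2.0900e-02  9.4900e-02 -2.4969e+00  1.0000e-04] [  -1.19949984    5.43715498 -143.06198058]
[[-0.4, 0.2], [-2.3, -1.1], [0.2, -0.1], [-0.0, 0.2], [-1.7, -0.1], [0.2, 0.1], [-0.2, 0.9], [-1.2, -0.1], [0.2, 0.2], [-0.0, 0.5], [-1.3, -0.3], [0.1, 0.3], [-0.1, 0.4], [-1.2, -0.3], [0.0, 0.4], [-0.3, 0.1], [-0.3, -0.2], [-1.3, 0.3], [-0.4, -0.3], [-0.9, -1.7], [0.3, 2.0], [-1.2, -0.9], [0.1, 0.1]]
knob [ 0.50414504 -0.20331347  0.074     ] pin [ 0.69895088 -0.06313258  0.05      ] slot [0.64859866 0.00932113 0.05      ]
-0.006 vent 0.6054121319116859 bar world 166.81254447572925 knob [0.58421355 0.01837953 0.074     ]
0 vent 0.5978706026339954 bar world 164.4917291860966 knob [0.5850016  0.02696804 0.074     ]
0.003 vent 0.593510740758522 bar world 163.30138006739602 knob [0.58544472 0.03128474 0.074     ]
0.006 vent 0.5887351961999734 bar world 162.08956483571424 knob [0.58592273 0.03561679 0.074     ]
0.009 vent 0.5835252915494964 bar world 160.8550690614815 knob [0.58643739 0.03996444 0.074     ]
wrist only: knobtop [ 0.50436132 -0.202999    0.091     ] pegtop [0.64905336 0.00987035 0.0642    ] plate [0.64580358 0.00882295 0.045     ]
[array([ 0.615 , -0.1224,  0.055 ]), array([ 0.5863, -0.1437,  0.055 ]), array([ 0.5573, -0.1646,  0.055 ]), array([ 0.5284, -0.1854,  0.055 ])]
```

```bash
python3 - <<'E'
from h import *
plan([.504,-.203,.14],toolR(37))
E
```

```text
turn [-36.6   0.    0. ] shift [ 0.1204 -0.1531  0.0028]
```

```bash
python3 -m handwheel '[[-10,0,0,0.03,-0.04,0.001,-0.3],[-20,0,0,0.06,-0.08,0.002,-0.3],[-30,0,0,0.09,-0.12,0.003,-0.3],[-37,0,0,0.12,-0.153,0.003,-0.3],[-37,0,0,0.12,-0.153,0.003,-0.3],[-37,0,0,0.12,-0.153,0.003,-0.3]]'
python3 - <<'E'
from h import *
w=cam("wrist","w2");print(pose()[2]["opening"])
for n in ["knob"]: print(tip(w,n))
print(proj(w,[.504,-.203,.091]),proj(w,[.504,-.203,.055]))
plan([.504,-.203,.078],toolR(37))
E
```

```text
time: 5.1
ee_pos: [0.5043, -0.2029, 0.1408]
tcp_rot: [-16.7, 90.0, 20.6]
wrist_force: [-0.4, 1.1, 0.8]
opening: 0.055
0.05548065930207648
(array([281.792, 232.89 ]), 0.71)
[280.31601562 244.16695752] [280.39323377 224.26126815]
turn [0.4 0.1 0.1] shift [ 0.0634  0.0001 -0.001 ]
```

View pics/w2.png

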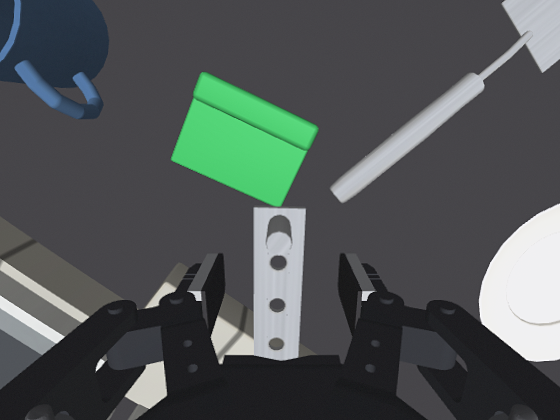

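```bash
python3 -m handwheel '[[0,0,0,0.02,0,0,-0.3],[0,0,0,0.04,0,-0.0005,-0.3],[0,0,0,0.055,0,-0.001,-0.3],[0,0,0,0.0625,0,-0.001,-0.3],[0,0,0,0.0625,0,-0.001,1],[0,0,0,0.0625,0,-0.001,1],[0,0,0,0.0625,0,-0.001,1],[0,0,0,0.0625,0,-0.001,1],[0,0,0,0.0625,0,-0.001,1]]' 40
python3 - <<'E'
from h import *
print(bot.get_obs())
E
```

```text
time: 6.32
ee_pos: [0.5036, -0.2037, 0.078]
tcp_rot: [-53.4, 90.0, -16.1]
wrist_force: [0.1, 0.4, 0.7]
opening: 0.0144
{'time': 6.325, 'q': array([-2.20284587e+01,  4.22436590e+00, -9.79239122e+00,  7.59574761e+01,
        2.69243757e-03, -5.93827268e+01]), 'qd': array([ 0.01693642, -0.01441486, -0.04585501, -0.02467544, -0.01076185,
       -0.05943497]), 'joint_efforts': array([-6.75417949e-02, -5.07284188e+01,  4.59668720e+01,  1.44003178e-01,
       -8.34272127e-02, -2.47133692e-02]), 'ee_pos': array([ 0.50357427, -0.20373474,  0.07802755]), 'tcp_rot': array([-53.41739279,  89.97409293, -16.06312407]), 'wrist_force': array([0.06782193, 0.36550533, 0.67285312]), 'torque': array([ 0.01545901, -0.04512668,  0.0434071 ]), 'opening': 0.014432683632794525}
```

```bash
cat > path.py <<'E'
from h import *
P0=np.array([.70320,-.01180]);YAW=-.0209
def knobpose(v,bw,th,xg=.24,zg=.024+.004):
    """v vent rad, bw bar heading world deg, th tilt rad -> tool pos, R"""
    c,n=np.cos(v),np.sin(v);pin=np.array([0,.19])+np.array([[c,-n],[n,c]])@np.array([-.026,-.24])
    c,n=np.cos(YAW),np.sin(YAW);pw=P0+np.array([[c,-n],[n,c]])@pin
    b=np.radians(bw);d=np.array([np.cos(b),np.sin(b)])
    r=xg*np.cos(th)-zg*np.sin(th);z=.05+xg*np.sin(th)+zg*np.cos(th)
    R=toolR(bw+180)*Ro.from_rotvec([0,th,0])
    return np.array([*(pw+r*d),z]),R
def hole(v,bw,th,x=.174):
    return knobpose(v,bw,th,x,0)[0]
def rel(p,R):
    q,r,o=pose();return np.r_[(r.inv()*R).as_rotvec(degrees=True).round(1),r.inv().apply(p-q).round(4)]
E
python3 - <<'E'
from path import *
p,R=knobpose(.0949,-143.06,0);q,r,o=pose();print(p,q,(r.inv()*R).as_rotvec(degrees=True))
off=0
b0,b1=-143.06,163.8-360;v0,v1=.0949,.594
for th in(.045,.09,.13): print(rel(*knobpose(v0,b0,th)).tolist())
for f in np.linspace(0,1,13)[1:]:
    pp,R=knobpose(v0+(v1-v0)*f,b0+(b1-b0)*f,.13);print(rel(pp,R).tolist(),pp.round(3),hole(v0+(v1-v0)*f,b0+(b1-b0)*f,.13).round(3))
E
```

```text
[ 0.50716199 -0.20734173  0.078     ] [ 0.50357427 -0.20373474  0.07802755] [0.41426871 0.01551527 0.02074743]
[0.4, 2.6, 0.0, -0.0107, -0.0051, 0.0022]
[0.4, 5.2, 0.0, -0.0214, -0.0051, 0.0042]
[0.4, 7.5, 0.0, -0.0308, -0.0051, 0.0063]
[4.8, 7.5, 0.3, -0.0308, 0.0068, 0.0151] [ 0.511 -0.189  0.109] [ 0.564 -0.156  0.073]
[9.3, 7.4, 0.6, -0.0308, 0.0189, 0.0254] [ 0.512 -0.173  0.109] [ 0.567 -0.144  0.073]
[13.7, 7.4, 0.9, -0.0308, 0.0311, 0.0374] [ 0.514 -0.156  0.109] [ 0.571 -0.131  0.073]
[18.1, 7.4, 1.2, -0.0309, 0.0434, 0.051] [ 0.518 -0.138  0.109] [ 0.576 -0.118  0.073]
[22.5, 7.4, 1.5, -0.0309, 0.0556, 0.0661] [ 0.522 -0.119  0.109] [ 0.582 -0.104  0.073]
[26.9, 7.3, 1.8, -0.0309, 0.0676, 0.0827] [ 0.528 -0.1    0.109] [ 0.589 -0.089  0.073]
[31.4, 7.3, 2.1, -0.0309, 0.0793, 0.1007] [ 0.535 -0.08   0.109] [ 0.597 -0.073  0.073]
[35.8, 7.2, 2.3, -0.0308, 0.0907, 0.1201] [ 0.544 -0.059  0.109] [ 0.606 -0.057  0.073]
[40.2, 7.2, 2.6, -0.0308, 0.1017, 0.1408] [ 0.554 -0.037  0.109] [ 0.615 -0.041  0.073]
[44.6, 7.1, 2.9, -0.0308, 0.1122, 0.1626] [ 0.565 -0.016  0.109] [ 0.626 -0.024  0.073]
[49.1, 7.0, 3.2, -0.0308, 0.1221, 0.1856] [0.577 0.006 0.109] [ 0.637 -0.007  0.073]
[53.5, 6.9, 3.5, -0.0308, 0.1313, 0.2095] [0.59  0.028 0.109] [0.65  0.011 0.073]
```

```bash
python3 - <<'E'
from path import *
b0,b1=-144.26,163.8-360;v0,v1=.0949,.594
p,R=knobpose(v0,b0,0);q,r,o=pose();print(p,q,(r.inv()*R).as_rotvec(degrees=True))
for th in(.045,.09,.13): print(rel(*knobpose(v0,b0,th)).tolist())
for f in np.linspace(0,1,15)[1:]:
    pp,R=knobpose(v0+(v1-v0)*f,b0+(b1-b0)*f,.13);print(rel(pp,R).tolist())
E
```

```text
[ 0.50418344 -0.20329284  0.078     ] [ 0.50357427 -0.20373474  0.07802755] [1.61426869 0.01573217 0.02058446]
[1.6, 2.6, 0.1, -0.0107, -0.0001, 0.0023]
[1.6, 5.2, 0.1, -0.0214, -0.0001, 0.0042]
[1.6, 7.5, 0.1, -0.0308, -0.0002, 0.0064]
[5.3, 7.5, 0.4, -0.0308, 0.0096, 0.0141]
[9.0, 7.5, 0.6, -0.0308, 0.0196, 0.0229]
[12.7, 7.4, 0.8, -0.0309, 0.0297, 0.0329]
[16.4, 7.4, 1.1, -0.0309, 0.0398, 0.044]
[20.1, 7.4, 1.3, -0.0309, 0.0498, 0.0562]
[23.8, 7.4, 1.6, -0.0309, 0.0599, 0.0695]
[27.5, 7.3, 1.8, -0.0309, 0.0698, 0.0838]
[31.2, 7.3, 2.1, -0.0309, 0.0795, 0.0992]
[35.0, 7.2, 2.3, -0.0308, 0.089, 0.1154]
[38.7, 7.2, 2.5, -0.0308, 0.0982, 0.1326]
[42.4, 7.1, 2.8, -0.0308, 0.1071, 0.1507]
[46.1, 7.1, 3.0, -0.0308, 0.1156, 0.1696]
[49.8, 7.0, 3.3, -0.0308, 0.1237, 0.1892]
[53.5, 6.9, 3.5, -0.0308, 0.1313, 0.2095]
```

```bash
python3 -m handwheel '[[0.5,2.6,0,-0.0107,0,0.0017,1],[1,5.2,0,-0.0214,0,0.0036,1],[1.5,7.5,0,-0.031,0,0.0058,1],[1.5,7.5,0,-0.031,0,0.0058,1]]'
python3 - <<'E'
from path import *
q,r,o=pose();print(q,o["wrist_force"],o["opening"],knobpose(.0949,-144.26,.13)[0])
w=cam("wrist","w3")
b0,b1=-144.26,163.8-360;v0,v1=.0949,.594
for f in np.linspace(0,1,15)[1:]:
    pp,R=knobpose(v0+(v1-v0)*f,b0+(b1-b0)*f,.13);print(rel(pp,R).tolist())
E
```

```text
time: 6.82
ee_pos: [0.5086, -0.1997, 0.1089]
tcp_rot: [-179.3, 82.5, -143.4]
wrist_force: [0.3, 1.4, -0.9]
opening: 0.0146
[ 0.508621   -0.19971554  0.10892129] [ 0.34537757  1.43727003 -0.89350777] 0.014563319775179448 [ 0.50877338 -0.19998977  0.10887593]
[3.8, 0.0, 0.6, -0.0014, 0.0096, 0.0076]
[7.5, 0.0, 1.1, -0.0025, 0.0198, 0.0161]
[11.2, 0.0, 1.5, -0.0038, 0.0301, 0.0257]
[14.9, 0.0, 2.0, -0.0052, 0.0405, 0.0365]
[18.6, 0.0, 2.5, -0.0068, 0.0509, 0.0483]
[22.2, 0.0, 3.0, -0.0085, 0.0612, 0.0612]
[25.9, 0.0, 3.5, -0.0103, 0.0714, 0.0752]
[29.6, 0.0, 3.9, -0.0123, 0.0815, 0.0901]
[33.3, 0.0, 4.4, -0.0144, 0.0914, 0.106]
[37.0, 0.0, 4.9, -0.0166, 0.1011, 0.1228]
[40.6, 0.0, 5.4, -0.0189, 0.1104, 0.1405]
[44.3, 0.0, 5.9, -0.0213, 0.1194, 0.159]
[48.0, 0.0, 6.3, -0.0238, 0.128, 0.1783]
[51.7, 0.0, 6.8, -0.0265, 0.1362, 0.1982]
```

View pics/w3.png

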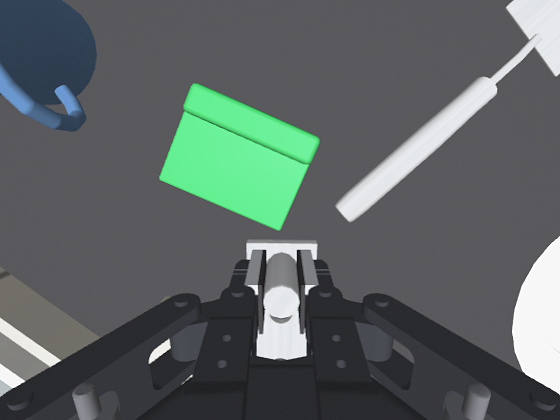

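```bash
python3 -m handwheel '[[3.8,0,0.6,-0.0014,0.0096,0.0076,1],[7.5,0,1.1,-0.0025,0.0198,0.0161,1],[11.2,0,1.5,-0.0038,0.030,0.0257,1],[14.9,0,2,-0.0052,0.0405,0.0365,1],[18.6,0,2.5,-0.0068,0.051,0.0483,1],[22.2,0,3,-0.0085,0.0612,0.0612,1],[25.9,0,3.5,-0.0103,0.0714,0.0752,1],[29.6,0,3.9,-0.0123,0.0815,0.09,1],[33.3,0,4.4,-0.0144,0.0914,0.106,1],[37,0,4.9,-0.0166,0.101,0.1228,1],[40.6,0,5.4,-0.0189,0.1104,0.1405,1],[44.3,0,5.9,-0.0213,0.1194,0.159,1],[48,0,6.3,-0.0238,0.128,0.1783,1],[51.7,0,6.8,-0.0265,0.1362,0.1982,1],[51.7,0,6.8,-0.0265,0.1362,0.1982,1]]'
cat > look.py <<'E'
from path import *
import sys
q,r,o=pose();print(q,r.as_euler('xyz',degrees=True),o["wrist_force"],o["opening"],o["time"])
s=cam("side");t=cam("top");w=cam("wrist",sys.argv[1]+"w")
import pickle;pickle.dump((w,t,s),open("c2.pkl","wb"))
crop(s,240,130,150,120,5,sys.argv[1]+"s");crop(t,195,110,160,110,5,sys.argv[1]+"t")
E
python3 look.py a
```

```text
time: 8.75
ee_pos: [0.5902, 0.028, 0.1082]
tcp_rot: [-179.7, 82.5, 164.1]
wrist_force: [-1.3, 1.2, -0.2]
opening: 0.0145
[0.5901516  0.02804451 0.10818056] [-179.70358333   82.52796026  164.05280542] [-1.26266994  1.18934233 -0.23643319] 0.014522379337441984 8.75
```

View pics/as.png

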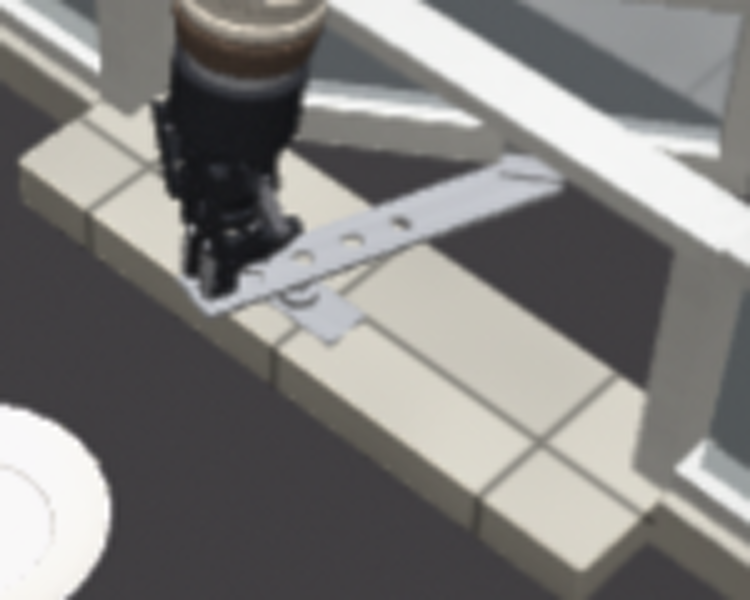

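View pics/at.png

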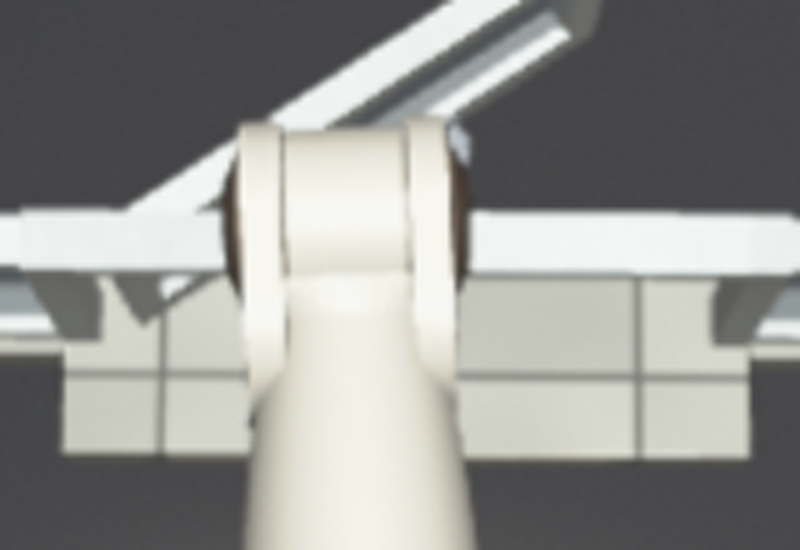

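View pics/aw.png

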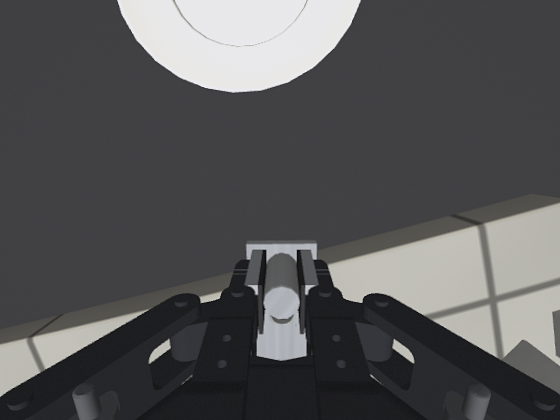

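```bash
python3 - <<'E'
from path import *
import pickle;w,t,s=pickle.load(open("c2.pkl","rb"))
q,r,o=pose()
f=lambda X:((proj(s,X)-[240,130])*5).round(0)
for x in(.102,.138,.174,.21): print(x,f(knobpose(.594,163.8,.13,x,.005)[0]))
print("seated hole",f(knobpose(.594,163.8,0,.174,.005)[0]),knobpose(.594,163.8,0,.174,.0)[0])
for dy in(-.003,0,.003,.006): 
  c,n=np.cos(YAW),np.sin(YAW);P=P0+np.array([c*-.055-n*(.02+dy),n*-.055+c*(.02+dy)]);print("peg top",dy,P,f([*P,.0642]),f([*P,.0497]))
p,R=knobpose(.594,163.8,.13);print(p,q)
E
```

```text
0.102 [392. 219.]
0.138 [343. 235.]
0.174 [294. 252.]
0.21 [244. 269.]
seated hole [290. 279.] [0.64837123 0.01095096 0.05      ]
peg top -0.003 [0.64856729 0.0063457 ] [296. 272.] [296. 288.]
peg top 0 [0.64862998 0.00934505] [293. 269.] [292. 285.]
peg top 0.003 [0.64869268 0.01234439] [289. 267.] [289. 283.]
peg top 0.006 [0.64875537 0.01534374] [286. 264.] [285. 280.]
[0.59042221 0.0277867  0.10887593] [0.58971116 0.02684495 0.10860348]
```

```bash
python3 - <<'E'
from h import *
import pickle;w,t,s=pickle.load(open("c2.pkl","rb"))
crop(s,270,160,60,45,13,"as2")
E
```

```text
(no output)
```

View pics/as2.png

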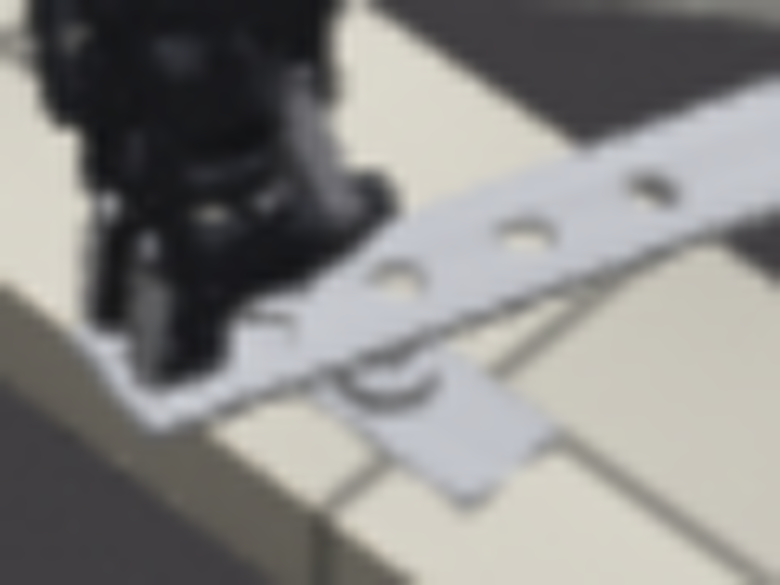

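```bash
python3 - <<'E'
from h import *
import pickle;w,t,s=pickle.load(open("c1.pkl","rb"))
crop(s,270,160,60,45,13,"as3")
E
```

```text
(no output)
```

View pics/as3.png

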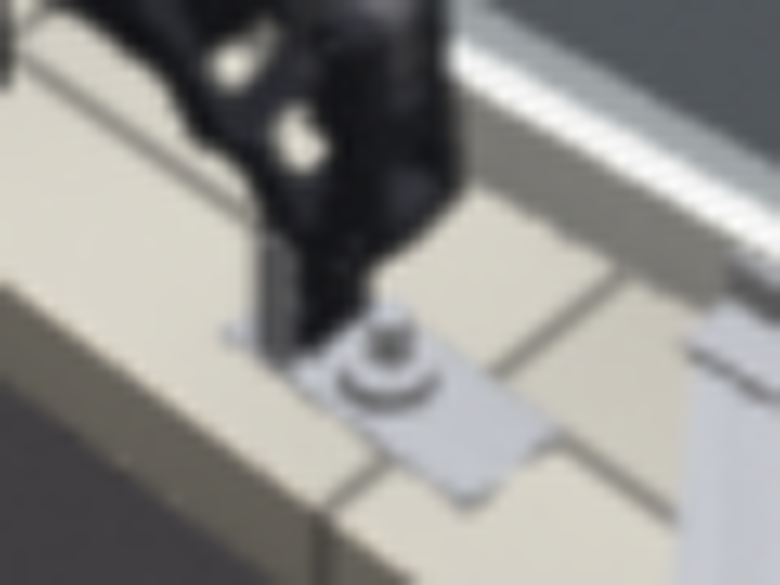

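```bash
cat >> path.py <<'E'
from scipy.optimize import fsolve
def solveH(H,th):
    return fsolve(lambda s:(hole(s[0],s[1]*50,th)[:2]-H)*100,[.594,163.8/50])*np.array([1,50])
def kp(H,th):
    v,b=solveH(H,th);return knobpose(v,b,th)
def steps(cmd,seq):
    p0,R0=cmd if not np.isscalar(cmd[1]) else kp(*cmd)
    for H,th in seq:
        p,R=kp(H,th);print(np.array(H).round(4),th,np.r_[(R0.inv()*R).as_rotvec(degrees=True).round(1),R0.inv().apply(p-p0).round(4)].tolist(),"z",round(p[2],4),"holez",round(.05+.174*np.sin(th),4))
E
python3 - <<'E'
from path import *
steps(knobpose(.594,163.8,.13),[((.6492,.0105),th) for th in(.12,.11,.1,.095,.09,.085,.08,.075,.07,.065,.06,.04,.02,0)])
print(solveH((.6492,.0105),.0))
E
```

```text
[0.6492 0.0105] 0.12 [0.0, -0.6, 0.0, 0.0024, -0.0002, -0.0006] z 0.1065 holez 0.0708
[0.6492 0.0105] 0.11 [-0.0, -1.1, -0.0, 0.0048, -0.0002, -0.0006] z 0.1042 holez 0.0691
[0.6492 0.0105] 0.1 [-0.1, -1.7, -0.0, 0.0072, -0.0003, -0.0007] z 0.1018 holez 0.0674
[0.6492 0.0105] 0.095 [-0.1, -2.0, -0.0, 0.0084, -0.0003, -0.0007] z 0.1006 holez 0.0665
[0.6492 0.0105] 0.09 [-0.1, -2.3, -0.0, 0.0096, -0.0003, -0.0007] z 0.0995 holez 0.0656
[0.6492 0.0105] 0.085 [-0.2, -2.6, -0.0, 0.0108, -0.0004, -0.0007] z 0.0983 holez 0.0648
[0.6492 0.0105] 0.08 [-0.2, -2.9, -0.0, 0.012, -0.0004, -0.0007] z 0.0971 holez 0.0639
[0.6492 0.0105] 0.075 [-0.2, -3.2, -0.0, 0.0132, -0.0004, -0.0007] z 0.0959 holez 0.063
[0.6492 0.0105] 0.07 [-0.2, -3.4, -0.0, 0.0144, -0.0004, -0.0008] z 0.0947 holez 0.0622
[0.6492 0.0105] 0.065 [-0.2, -3.7, -0.0, 0.0156, -0.0005, -0.0008] z 0.0935 holez 0.0613
[0.6492 0.0105] 0.06 [-0.3, -4.0, -0.0, 0.0168, -0.0005, -0.0008] z 0.0923 holez 0.0604
[0.6492 0.0105] 0.04 [-0.3, -5.2, -0.0, 0.0216, -0.0005, -0.0008] z 0.0876 holez 0.057
[0.6492 0.0105] 0.02 [-0.3, -6.3, -0.0, 0.0264, -0.0006, -0.0007] z 0.0828 holez 0.0535
[0.6492 0.0105] 0 [-0.3, -7.4, -0.0, 0.0312, -0.0006, -0.0007] z 0.078 holez 0.05
[  0.59920241 164.14851115]
```

```bash
python3 -m handwheel '[[0,-0.6,0,0.0024,-0.0002,-0.0006,1],[0,-1.1,0,0.0048,-0.0002,-0.0006,1],[-0.1,-1.7,0,0.0072,-0.0003,-0.0007,1],[-0.1,-2.3,0,0.0096,-0.0003,-0.0007,1],[-0.2,-2.6,0,0.0105,-0.0004,-0.0007,1],[-0.2,-2.6,0,0.0105,-0.0004,-0.0007,1],[-0.2,-2.6,0,0.0105,-0.0004,-0.0007,1]]' 30
python3 - <<'E'
from path import *
import pickle
for i in range(2):
  s=cam("side");q,r,o=pose();print(q,o["wrist_force"])
print(kp((.6492,.0105),.0862)[0])
pickle.dump(s,open("c3.pkl","wb"))
crop(s,270,160,60,45,13,"as4")
E
```

```text
time: 9.78
ee_pos: [0.5881, 0.0276, 0.0986]
tcp_rot: [-179.5, 85.2, 164.5]
wrist_force: [-4.3, 0.3, -0.2]
opening: 0.0147
[0.58813657 0.02762106 0.09858989] [-4.78045728  1.30986166 -0.20886913]
[0.58813614 0.02762962 0.09857071] [-4.01965656  1.43369784 -1.08209296]
[0.58832442 0.02801195 0.09855843]
```

View pics/as4.png

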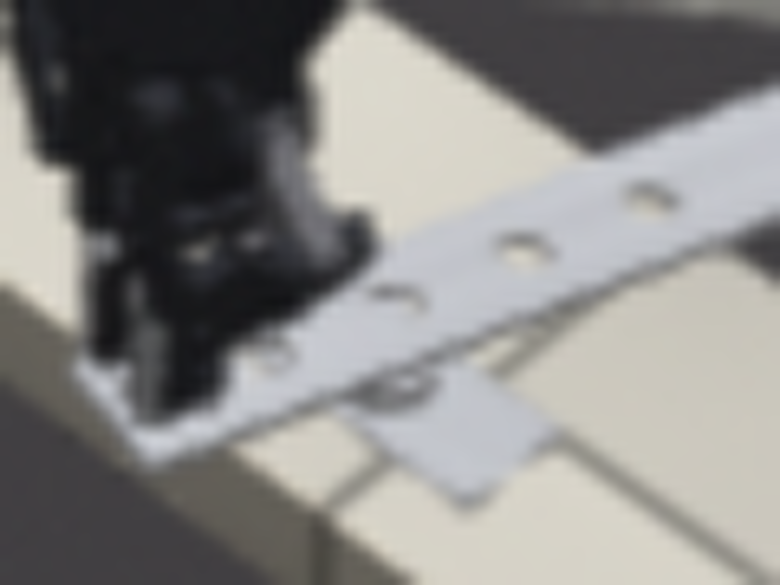

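```bash
python3 -m handwheel '[[0,-0.3,0,0.001,0,0,1],[0,-0.5,0,0.002,0,0,1],[0,-0.5,0,0.002,0,0,1]]'; python3 -c "
from h import *
print(bot.get_obs()['wrist_force'])"
```

```text
time: 10.25
ee_pos: [0.5879, 0.0278, 0.0966]
tcp_rot: [-179.5, 85.7, 164.4]
wrist_force: [-4.8, 1.0, 0.3]
opening: 0.0147
[-4.75718471  1.00662539  0.25168036]
```

```bash
python3 -m handwheel '[[0,-0.1,0,0.0005,0,0,1],[0,-0.3,0,0.001,0,0,1],[0,-0.3,0,0.001,0,0,1]]'; python3 -m handwheel '[[0,-0.1,0,0.0005,0,0,1],[0,-0.3,0,0.001,0,0,1],[0,-0.3,0,0.001,0,0,1]]'
```

```text
time: 10.62
ee_pos: [0.5878, 0.0278, 0.0957]
tcp_rot: [-179.5, 86.0, 164.4]
wrist_force: [-4.7, 1.6, 0.8]
opening: 0.0148
time: 11.0
ee_pos: [0.5876, 0.0279, 0.0947]
tcp_rot: [-179.6, 86.2, 164.4]
wrist_force: [-5.8, 2.7, 0.4]
opening: 0.0145
```

```bash
python3 -m handwheel '[[0,0,0,0,0.0005,0,1],[0,0,0,0,0.001,0,1],[0,0,0,0,0.001,0,1]]';python3 -m handwheel '[[0,0,0,0,0.0005,0.0005,1],[0,0,0,0,0.001,0.001,1],[0,0,0,0,0.001,0.001,1]]'
```

```text
time: 11.38
ee_pos: [0.5878, 0.0286, 0.0945]
tcp_rot: [-178.9, 86.2, 165.0]
wrist_force: [-5.7, 1.6, -0.0]
opening: 0.015
time: 11.75
ee_pos: [0.5881, 0.029, 0.0943]
tcp_rot: [-178.1, 86.1, 165.8]
wrist_force: [-11.5, -0.5, 2.2]
opening: 0.0148
```

```bash
python3 -m handwheel '[[0,0,0,0,0,-0.0005,1],[0,0,0,0,-0.0003,-0.001,1],[0,0,0,0.0005,-0.0003,-0.001,1],[0,0,0,0.001,-0.0003,-0.001,1],[0,0,0,0.001,-0.0003,-0.001,1]]'
```

```text
time: 12.38
ee_pos: [0.5878, 0.0292, 0.0936]
tcp_rot: [-178.9, 86.2, 165.0]
wrist_force: [-6.7, 0.0, 0.7]
opening: 0.0148
```

```bash
python3 -m handwheel '[[0,-0.1,0,0.0005,0,-0.0003,1],[0,-0.3,0,0.001,0,-0.0005,1],[0,-0.4,0,0.0015,0,-0.0005,1],[0,-0.4,0,0.0015,0,-0.0005,1]]'
python3 - <<'E'
from path import *
s=cam("side");q,r,o=pose();print(q,o["wrist_force"])
crop(s,270,160,60,45,13,"as5")
E
```

```text
time: 12.88
ee_pos: [0.5875, 0.0293, 0.0922]
tcp_rot: [-178.9, 86.7, 165.0]
wrist_force: [-4.7, 0.6, 0.6]
opening: 0.0145
[0.58754862 0.02932557 0.09217353] [-5.96780731  0.79276696  0.71536273]
```

View pics/as5.png

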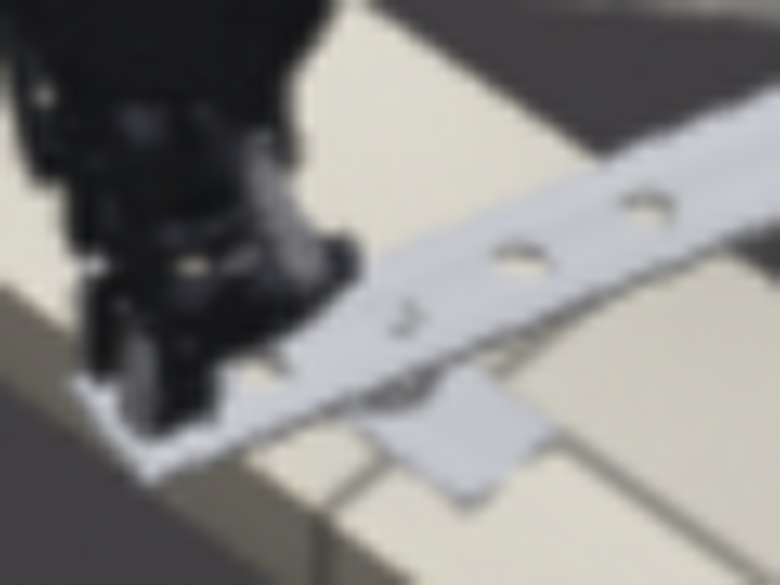

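```bash
python3 -m handwheel '[[0,-0.2,0,0.001,0.0002,-0.0002,1],[0,-0.5,0,0.002,0.0003,-0.0004,1],[0,-0.7,0,0.003,0.0003,-0.0005,1],[0,-0.9,0,0.004,0.0003,-0.0006,1],[0,-0.9,0,0.004,0.0003,-0.0006,1]]'
```

```text
time: 13.55
ee_pos: [0.587, 0.0299, 0.0881]
tcp_rot: [-178.8, 87.6, 165.1]
wrist_force: [-3.0, -1.1, -0.7]
opening: 0.0147
```

Sliding freely down over the peg; continuing.

```bash
python3 -m handwheel '[[0,-0.2,0,0.001,0,0,1],[0,-0.5,0,0.002,0,0,1],[0,-0.7,0,0.003,0,-0.0001,1],[0,-0.9,0,0.004,0,-0.0001,1],[0,-1.2,0,0.005,0,-0.0002,1],[0,-1.2,0,0.005,0,-0.0002,1]]'; python3 -m handwheel '[[0,-0.2,0,0.001,0,0,1],[0,-0.5,0,0.002,0,0,1],[0,-0.7,0,0.003,0,-0.0001,1],[0,-0.7,0,0.003,0,-0.0001,1]]'
```

```text
time: 14.3
ee_pos: [0.5864, 0.0301, 0.0831]
tcp_rot: [-177.7, 88.8, 166.3]
wrist_force: [-6.5, -0.3, -1.3]
opening: 0.0147
time: 14.8
ee_pos: [0.5861, 0.0302, 0.0803]
tcp_rot: [-174.6, 89.4, 169.4]
wrist_force: [-5.9, -0.5, 1.1]
opening: 0.0147
```

```bash
python3 -m handwheel '[[0,-0.2,0,0.001,0,0,1],[0,-0.4,0,0.0018,0,0,1],[0,-0.4,0,0.0018,0,0,1]]';python3 - <<'E'
from path import *
s=cam("side");q,r,o=pose();print(q,o["wrist_force"])
crop(s,255,150,90,68,8,"as6")
E
```

```text
time: 15.18
ee_pos: [0.5861, 0.0302, 0.08]
tcp_rot: [-163.4, 89.9, -179.5]
wrist_force: [-10.5, -0.2, 13.2]
opening: 0.0145
[0.58618809 0.03021655 0.07998676] [-11.14438429   0.19705858  12.32593585]
```

View pics/as6.png

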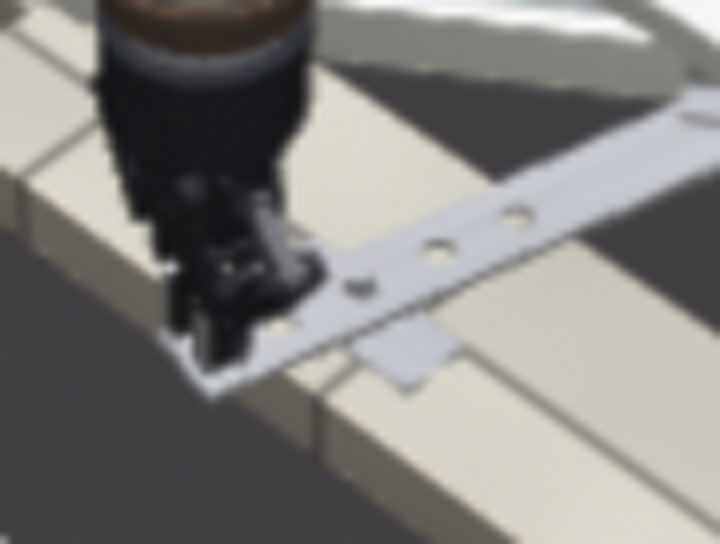

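```bash
python3 -m handwheel '[[0,0,0,-0.0008,0,-0.0004,1],[0,0,0,-0.0010,0,-0.0006,1],[0,0,0,-0.0010,0,-0.0006,1]]'
```

```text
time: 15.6
ee_pos: [0.5861, 0.0302, 0.0802]
tcp_rot: [-151.5, 89.9, -167.6]
wrist_force: [-5.9, -0.3, 4.8]
opening: 0.0147
```

```bash
python3 -m handwheel '[[0,0,0,-0.0005,0,-0.0003,0.5],[0,0,0,-0.0005,0,-0.0003,0],[0,0,0,-0.0005,0,-0.0003,-0.4],[0,0,0,-0.0005,0,-0.0003,-0.4],[0,0,0,-0.0005,0,-0.0003,-0.4]]'
python3 - <<'E'
from path import *
s=cam("side");w=cam("wrist","w7");q,r,o=pose();print(q,o["wrist_force"],o["opening"])
crop(s,255,150,90,68,8,"as7")
E
```

```text
time: 16.23
ee_pos: [0.5857, 0.0304, 0.0799]
tcp_rot: [-159.6, 89.9, -175.7]
wrist_force: [0.3, 0.3, -0.6]
opening: 0.0597
[0.58564068 0.03038713 0.07992012] [-0.59091501 -0.50884297  0.42134909] 0.059771243775575744
```

View pics/as7.png

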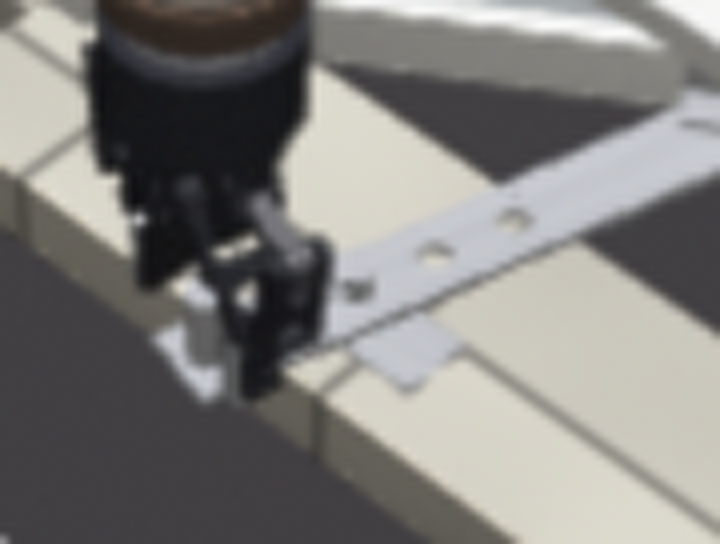

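View pics/w7.png

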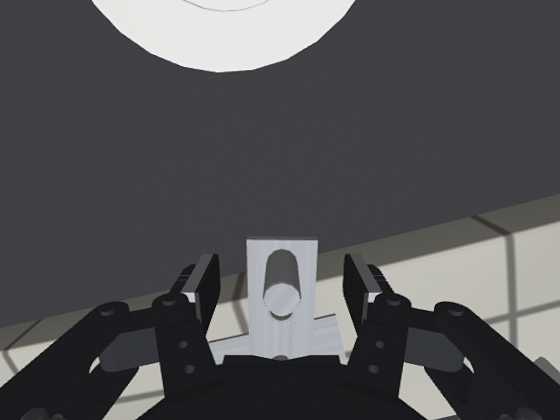

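```bash
python3 -m handwheel '[[0,0,0,-0.015,0,0,-0.4],[0,0,0,-0.03,0,0,-0.4],[0,0,0,-0.06,0,0,-0.4],[0,0,0,-0.1,0,-0.03,-0.4],[0,0,0,-0.14,0,-0.08,-0.4],[0,0,0,-0.18,0,-0.14,-0.4],[0,0,0,-0.2,0,-0.2,-0.4],[0,0,0,-0.2,0,-0.2,-0.4],[0,0,0,-0.2,0,-0.2,-0.4]]'
python3 - <<'E'
from path import *
s=cam("side");w=cam("wrist","w8");t=cam("top");q,r,o=pose();print(q,o["wrist_force"])
crop(s,265,140,90,68,8,"as8");crop(t,195,110,160,110,5,"at8")
for x in(.102,.138,.174,.21):
  X=knobpose(.596,163.8,0,x,.005)[0];print(x,(proj(s,X)-[265,140])*8,proj(w,X))
print([proj(w,[.6487,.0093,z]) for z in(.055,.0642)], proj(w,knobpose(.596,163.8,0,.24,.041)[0]))
import pickle;pickle.dump((w,t,s),open("c8.pkl","wb"))
E
```

```text
time: 17.45
ee_pos: [0.3939, 0.086, 0.2817]
tcp_rot: [49.4, 90.0, 33.3]
wrist_force: [0.4, -0.4, -1.3]
opening: 0.0598
[0.39459781 0.08560014 0.27965095] [-0.2335992  -1.01746986 -0.42132649]
0.102 [422.20989308 294.00270524] [280.51131404 411.58700686]
0.138 [344.11393031 329.07216023] [280.56648512 392.75191908]
0.174 [264.72245231 364.73740987] [280.62495689 372.78483711]
0.21 [184.04149878 400.99634528] [280.68692958 351.61672034]
[array([279.3061213 , 373.02324616]), array([279.27270651, 378.19769066])] [280.72020992 352.33113931]
```

View pics/as8.png

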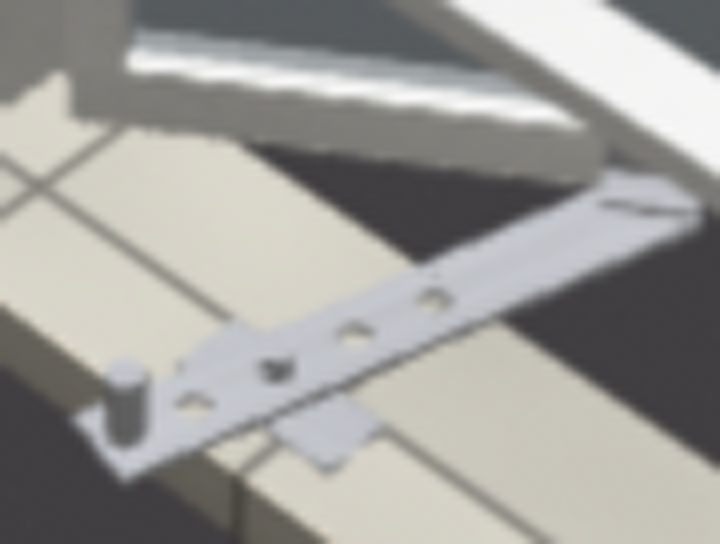

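View pics/w8.png

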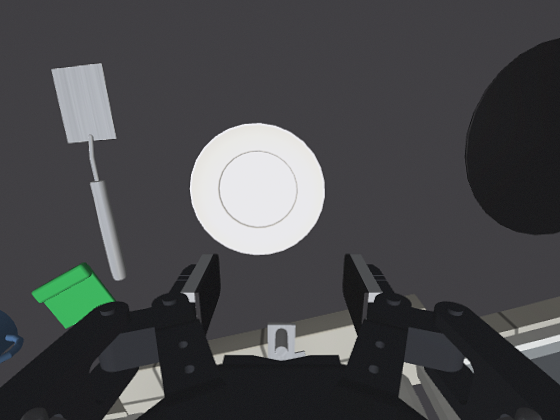

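View pics/at8.png

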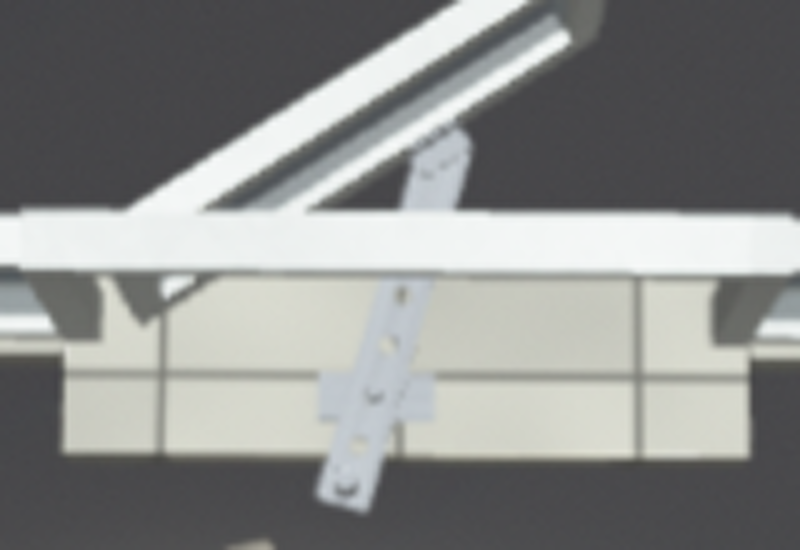

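```bash
python3 - <<'E'
from path import *
s1=cam("side");o=bot.get_obs();print(o["time"],o["wrist_force"],np.abs(o["qd"]).max())
import pickle;w,t,s=pickle.load(open("c8.pkl","rb"))
d=np.abs(s1["frame"].astype(int)-s["frame"])[140:210,265:355];print("change",d.mean(),d.max())
print(bot.job_done())
E
```

```text
17.65 [ 0.28101402 -0.07186963 -0.47443917] 0.0938208644433285
change 0.32481481481481483 2
the job is handed in; nothing more can be done
None
```

The stay bar's second hole from the knob is down over the peg and the window is held open. I handed the job in at about 17.7 s of the 72 s allowed; no verdict was reported.

I gripped the knob, lifted the bar and pushed the sash open along a path worked out from the hinge and bar geometry. I then lowered the hole in steps of about 1 mm until side resistance showed it was on the peg. After that I eased it down, let go and backed well away.

**Last checks**
- **Hole and bar:** The side and top pictures show the peg inside the second hole. The bar looks level: its hole positions follow the seated model apart from the side camera's steady 1–2 pixel offset.
- **Window:** By the bar model the opening is about 0.6 rad. The sash and bar did not move between two pictures taken just before handing in.
- **Forces:** The wrist force peaked at about 17 N while seating and was near zero after release. I could not measure the contact force on the peg itself.
- **Other things on the counter:** The later pictures show no sign that anything was shoved, but I did not measure their positions again.

**A disagreement:** the bar stopped going down when the gripper was about 2 mm higher than the seated height I had worked out. I put this down to the knob slipping in the grip. Even taken at face value it would leave the hole about 1.6 mm high, inside the 3.5 mm allowed, and the pictures show no raised end.

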